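Build up two spindles with drive parts in order

ROBOT

A 7-joint arm with a two-finger parallel gripper is mounted at the origin on the work surface. World frame = base frame: x ahead of the robot, y to its left, z up, the work surface at z = 0. Lengths are in m, angles in rad, forces in N, time in s.
With the tool pointing down it reaches from about 0.35 to 0.9 m from the base axis. Payload 19.9 kg.
Tool frame: the origin (TCP) lies between the finger pads; the fingertips stand 19 mm ahead of it and the grasp point (between the pads) is the TCP; z points along the fingers, y is the line along which they close (so a half turn about z gives the same grasp; the last joint's range is limited). The gripper opens to 94 mm and grips with 3 to 60 N. Pads are 16 mm wide; open, the fingers measure 119 mm over their backs; the gripper's body (75 mm by 177 mm) begins 78 mm behind the grasp point.
Start: joints at [1.302, 0.417, -0.01, 1.614, 0.005, 1.111, -0.053], TCP at [0.141, -0.609, 0.202] pointing down, gripper open.
Joint ranges: [-2.81, 2.81], [-0.39, 2.02], [-1.27, 1.25], [0.06, 2.57], [-1.19, 4.33], [0.19, 2], [-2.82, 2.82]. Speed limits (rad/s): [1.89, 1.89, 2.39, 2.39, 3.01, 3.01, 3.01].

INTERFACE

Orientations are given as a 3x3 rotation matrix whose columns are the frame's x, y, z axes.
In Python, from rig import robot gives the robot as it stands. Calls block until the motion is done:
- robot.move_ptp(position, orientation): joint-space move of the TCP to a pose.
- robot.move_linear(position, velocity=0.15, frame=None, threshold=None): straight line of the TCP; frame=None keeps the orientation; velocity is the mean speed in m/s. With threshold (N) it stops when the force on the tool has changed by that much, and returns True; else False.
- robot.goto_joints(angles): joint-space move.
- robot.gripper_to(opening): finger opening in m; the grip force is fixed at half the most; returns when the fingers have stopped.
- robot.pause(seconds).
- robot.ik(position, orientation): joint angles nearest the present ones, or None.
- robot.get_state(): the state.
- robot.grab_frame(name): name is "side" or "top"; returns the picture (480x640x3 uint8, red, green, blue); there is no depth.
- robot.camera_info(name): a dict with "fx", "fy", "cx", "cy" (pixels), "dist" ([k1, k2, p1, p2, k3] as OpenCV has them; the pictures are not rectified), "rvec" (rotation vector, rad) and "tvec" (3), from world to camera coordinates, as OpenCV has them. Camera axes: x right, y down, z forward; pixel columns grow to the right and rows downward; lengths in m; the calibration is good to about 2 mm. A picture is of the moment at which its call begins. camera_info takes no time and is no camera call.
A pose or a line that the arm cannot do raises robot.PlanningError and nothing moves.
- robot.sign_off(): hands the job in; it is judged then, once.
The state is a dict: "time": time; "qpos": joint angles; "joint_vel": joint speeds; "effort": joint torques, N m; "ee_pos": TCP position; "tool_rot": TCP orientation; "force": force on the tool from outside, world axes, zero at the start; "moment": the same for the moment, N m; "opening": finger opening in m; "grasp_force": force on a finger pad.
Only numpy, scipy, OpenCV 4.12 (cv2) and the standard library are available. Lean on these libraries where they do the work, as an engineer would, in place of code of your own. Each camera call takes 0.05 s, during which the arm holds its last target. There are 200 camera calls.

TASK

Build up the two upright spindles on the bench: on the blue stand put the dark toothed sprocket first, then the white nylon sleeve, then the red collar on top; on the yellow stand put the aluminium belt pulley first, then the bearing on top of it. Lower each part over its spindle, hub upward as it lies now, until it sits fully down on the base or on the part below, and do not let it drop down the spindle. Leave the green oil can, the amber jar and the wrench where they are, and let go of everything at the end.

Things in the scene. Friction and masses are not known exactly. Their poses are not given: they have to be found in the camera images.
- blue_stand: Blue assembly stand, fixed: square blue steel base 90 x 90 mm, 20 mm thick, with a plain upright steel spindle at its centre, 16 mm in diameter, rising 66 mm above the base (tip 86 mm above the bench), its last 12 mm tapering to 7 mm. Origin: centre of the base's underside, on the bench; z up along the spindle. Stands elsewhere at every start.
- yellow_stand: Yellow assembly stand, fixed: square yellow steel base 90 x 90 mm, 20 mm thick, with a plain upright steel spindle at its centre, 16 mm in diameter, rising 66 mm above the base (tip 86 mm above the bench), its last 12 mm tapering to 7 mm. Origin: centre of the base's underside, on the bench; z up along the spindle. Stands elsewhere at every start.
- sprocket: Dark steel chain sprocket, 0.25 to 0.45 kg: toothed disc 89 mm across the teeth (look only; solid to 80 mm) and 8 mm thick, with a round hub 44 mm in diameter rising from it to 24 mm above the underside; bore 24 mm. Grip the hub, 8 to 24 mm above the underside. Origin: centre of its underside; z up along the bore. Starts flat on the bench, hub up.
- pulley: Bare aluminium belt pulley, 0.2 to 0.4 kg: wheel 76 mm in diameter and 20 mm thick with a groove round its rim, and a round hub 40 mm in diameter rising from it to 36 mm above the underside; bore 24 mm right through. Grip the hub, 20 to 36 mm above the underside. Origin: centre of its underside; z up along the bore. Starts flat on the bench, hub up.
- sleeve: White nylon spacer sleeve, 0.05 kg: plain tube 36 mm in outer diameter, 20 mm tall, bore 24 mm. Origin: centre of its underside; z up along the bore. Starts flat on the bench, bore upright; the same either way up.
- bearing: Ball bearing, 0.15 kg: steel ring 52 mm in outer diameter, 15 mm tall, with a black seal ring on its face, bore 24 mm. Origin: centre of its underside; z up along the bore. Starts flat on the bench, bore upright; the same either way up.
- collar: Red painted collar, 0.12 kg: ring 44 mm in outer diameter, 16 mm tall, bore 24 mm. Origin: centre of its underside; z up along the bore. Starts flat on the bench, bore upright; the same either way up.
- oil_can: Bystander: green round can 56 mm in diameter, 100 mm tall, loose, standing beyond the work to the left. Origin: centre of its underside.
- jar: Bystander: amber jar with white cap, 54 mm in diameter, 60 mm tall, loose, standing between the two stands. Origin: centre of its underside.
- wrench: Bystander: steel wrench 130 mm long lying loose on the bench, to the right. Origin: underside of its middle; x along its length.
Not all that is in view belongs to the job. Several things have the shape of the blue_stand; the one meant has the colours described above. Of the things that look like the collar, the larger one is meant.

How it is judged:
At the end, for the whole second after the job is handed in: Underside heights above the bench, +-4 mm: blue stand sprocket 20, sleeve 44, collar 64; yellow stand pulley 20, bearing 56. Every part within 8 mm of its spindle's axis and at rest; sprocket and pulley hub up, level within 0.1 rad (horizontal distance between each of sprocket, sleeve, collar and blue_stand below 0.008 m and z of sprocket in the frame of blue_stand between 0.016 and 0.024 m and linear speed of each of sprocket, sleeve, collar, pulley, bearing below 0.02 m/s and angle between each of sprocket, pulley's own z axis and vertical below 0.1 rad and z of sleeve in the frame of blue_stand between 0.04 and 0.048 m and z of collar in the frame of blue_stand between 0.06 and 0.068 m and horizontal distance between each of pulley, bearing and yellow_stand below 0.008 m and z of pulley in the frame of yellow_stand between 0.016 and 0.024 m and z of bearing in the frame of yellow_stand between 0.052 and 0.06 m); the robot touches nothing.
It fails at once if a part drops down its spindle (falls faster than 0.65 m/s while threaded on it: a free fall of over 20 mm) ((horizontal distance between sprocket and blue_stand below 0.01 m and z of sprocket in the frame of blue_stand below 0.082 m and linear speed of sprocket above 0.65 m/s) or (horizontal distance between sleeve and blue_stand below 0.01 m and z of sleeve in the frame of blue_stand below 0.082 m and linear speed of sleeve above 0.65 m/s) or (horizontal distance between collar and blue_stand below 0.01 m and z of collar in the frame of blue_stand below 0.082 m and linear speed of collar above 0.65 m/s) or (horizontal distance between pulley and yellow_stand below 0.01 m and z of pulley in the frame of yellow_stand below 0.082 m and linear speed of pulley above 0.65 m/s) or (horizontal distance between bearing and yellow_stand below 0.01 m and z of bearing in the frame of yellow_stand below 0.082 m and linear speed of bearing above 0.65 m/s)).
It fails at once if the oil can, the jar or the wrench is moved more than 30 mm, or the can or jar is knocked over (distance of any of oil_can, jar, wrench from where it was at the start of the episode above 0.03 m or angle between any of oil_can, jar's own z axis and vertical above 0.6 rad).
It also fails if it takes over 122 s, if anything falls off the work surface, if the arm or the gripper's body presses on something with over 40 N, if the wrist force passes 120 N, or if a joint passes its speed limit or range.

## Working session

There is one attempt and no reset: what is moved stays moved. The work goes in short steps, each a Python script; the robot and the scene stay as the last script left them, time stands still between calls to the robot, and variables do not carry over. Pictures are saved under pics/ and viewed, at most 14 in all, crops included, and the job is handed in when it is done.

```bash
ls; mkdir -p pics; python3 - <<'E'
from rig import robot
import cv2
for n in("top","side"):
    cv2.imwrite(f"pics/{n}0.png",robot.grab_frame(n)[:,:,::-1]); print(n,robot.camera_info(n))
s=robot.get_state();print(s["time"],s["ee_pos"],s["tool_rot"],s["opening"])
E
```

```text
pics
top {'fx': 467.5388675305653, 'fy': 467.5388675305653, 'cx': 316.1853314186974, 'cy': 237.94703625569738, 'dist': array([-0.11098527,  0.        ,  0.        ,  0.        ,  0.        ]), 'rvec': array([ 2.01190844, -2.21134816,  0.2417264 ]), 'tvec': array([0.02900944, 0.59797444, 0.75677378])}
side {'fx': 507.0440687421863, 'fy': 507.0440687421863, 'cx': 321.6242678812778, 'cy': 246.07750831076882, 'dist': array([-0.1182643,  0.       ,  0.       ,  0.       ,  0.       ]), 'rvec': array([ 0.99614586, -2.46080496,  1.06605025]), 'tvec': array([0.43919828, 0.32795904, 0.62911271])}
0.1 [ 0.14105958 -0.60855366  0.20100767] [[ 9.74170005e-01  2.25815649e-01 -3.06040838e-04]
 [ 2.25815844e-01 -9.74169513e-01  9.82339674e-04]
 [-7.63079825e-05 -1.02607472e-03 -9.99999471e-01]] 0.09383835330975679
```

View pics/top0.png

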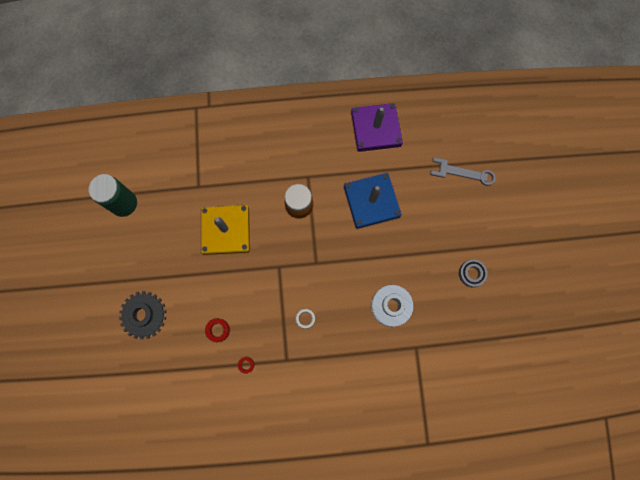

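View pics/side0.png

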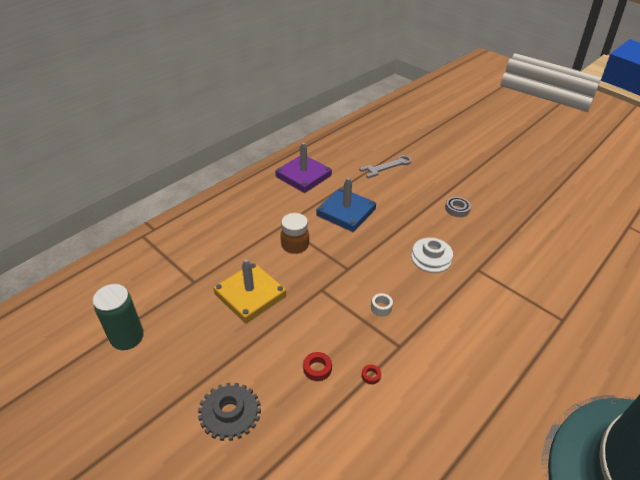

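Top view candidates (pixels):
- **Blue stand:** blue (372,200) or purple (377,127). I choose blue.
- **Collar:** large red ring (217,330) or small red ring (246,365). I choose the large one.
- **Sleeve:** white ring (305,318). The jar's white cap is at (298,200).
- **Pulley and bearing:** pulley (392,305), bearing (473,273).
- **Sprocket and yellow stand:** sprocket (143,315), yellow stand (225,230).

Next I'll check these choices in close crops.

```bash
cat > h.py <<'E'
import numpy as np,cv2
from rig import robot
class Cam:
    def __init__(s,n):
        i=robot.camera_info(n);s.K=np.array([[i["fx"],0,i["cx"]],[0,i["fy"],i["cy"]],[0,0,1]]);s.d=i["dist"]
        s.rv=i["rvec"];s.t=i["tvec"];s.R=cv2.Rodrigues(s.rv)[0];s.C=-s.R.T@s.t
    def rays(s,px):
        p=cv2.undistortPoints(np.array(px,float).reshape(-1,1,2),s.K,s.d)[:,0]
        v=np.c_[p,np.ones(len(p))]@s.R;return v/np.linalg.norm(v,axis=1)[:,None]
    def plane(s,px,z):
        v=s.rays(px);return s.C+v*((z-s.C[2])/v[:,2])[:,None]
    def proj(s,X): return cv2.projectPoints(np.array(X,float).reshape(-1,1,3),s.rv,s.t,s.K,s.d)[0][:,0]
def tri(a,pa,b,pb):
    u=a.rays([pa])[0];v=b.rays([pb])[0]
    k=np.linalg.lstsq(np.c_[u,-v],b.C-a.C,rcond=None)[0]
    P=a.C+k[0]*u;Q=b.C+k[1]*v;return (P+Q)/2,np.linalg.norm(P-Q)
def montage(img,cs,r,f):
    t=[]
    for x,y in cs:
        c=cv2.getRectSubPix(img,(2*r,2*r),(float(x),float(y)));t.append(cv2.resize(c,None,fx=f,fy=f,interpolation=cv2.INTER_CUBIC))
    return np.vstack([np.hstack(t[:4]),np.hstack(t[4:8])])
E
python3 - <<'E'
from h import *
T=[(143,315),(217,330),(246,365),(305,318),(392,305),(473,273),(225,230),(372,200)]
S=[(229,410),(318,366),(371,373),(382,304),(433,253),(458,206),(250,285),(347,205)]
for n,c in(("top",T),("side",S)):
    cv2.imwrite(f"pics/m_{n}.png",montage(cv2.imread(f"pics/{n}0.png"),c,33,3))
a,b=Cam("top"),Cam("side");print(a.C,b.C)
for p,q in zip(T,S): print(a.plane([p],.02)[0].round(3),b.plane([q],.02)[0].round(3))
E
```

```text
[ 0.42388488 -0.0084487   0.86681703] [0.16632303 0.47730408 0.66389195]
[0.494 0.299 0.02 ] [0.49  0.309 0.02 ]
[0.456 0.164 0.02 ] [0.452 0.171 0.02 ]
[0.391 0.117 0.02 ] [0.388 0.125 0.02 ]
[0.463 0.005 0.02 ] [0.46 0.01 0.02]
[ 0.471 -0.153  0.02 ] [ 0.469 -0.151  0.02 ]
[ 0.514 -0.311  0.02 ] [ 0.511 -0.303  0.02 ]
[0.639 0.14  0.02 ] [0.647 0.135 0.02 ]
[ 0.671 -0.141  0.02 ] [ 0.674 -0.143  0.02 ]
```

View pics/m_top.png

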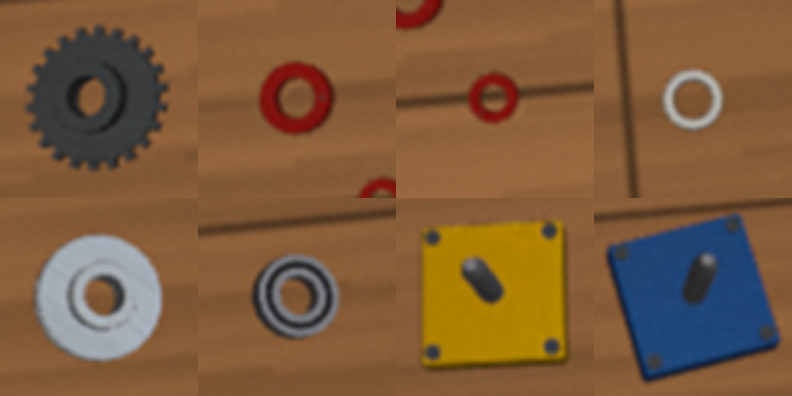

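View pics/m_side.png

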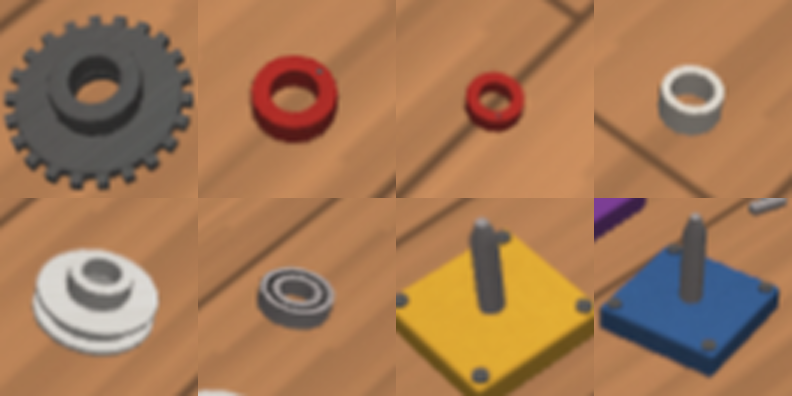

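Both crops confirm the choice: the blue stand (not purple), the larger red ring, the white ring, the pulley, the bearing and the sprocket. The spindle tips are visible in both views. Next I'll measure positions from the outlines in both views.

```bash
cat > meas.py <<'E'
from h import *
from scipy.optimize import least_squares
a,b=Cam("top"),Cam("side")
def blob(img,c,m,r=40):
    n,l,st,ce=cv2.connectedComponentsWithStats(m.astype(np.uint8))
    k=[i for i in range(1,n) if st[i,4]>60]
    i=min(k,key=lambda i:np.hypot(*(ce[i]-c)))
    mm=(l==i).astype(np.uint8)
    return cv2.convexHull(max(cv2.findContours(mm,cv2.RETR_EXTERNAL,cv2.CHAIN_APPROX_NONE)[0],key=cv2.contourArea))[:,0].astype(float)
def masks(img):
    h=cv2.cvtColor(img,cv2.COLOR_BGR2HSV).astype(int);H,S,V=h[...,0],h[...,1],h[...,2]
    return dict(red=((H<4)|(H>174))&(S>190),grey=(S<80),yellow=(H>20)&(H<32)&(S>150)&(V>130),blue=(H>100)&(H<120)&(S>120),)
def circ(cam,hull,h):          # outline of an upright cylinder of height h on the bench
    m=cam.plane([hull.mean(0)],h/2)[0];d=(m-cam.C)[:2]
    lo,hi=cam.plane(hull,0)[:,:2],cam.plane(hull,h)[:,:2]
    s=(hi-m[:2])@d; n=(hi-m[:2]); cs=s/np.linalg.norm(n,axis=1)/np.linalg.norm(d)
    P=np.where((cs>0)[:,None],hi,lo)
    P=P[np.abs(cs)>.15]
    r=least_squares(lambda q:np.hypot(*(P-q[:2]).T)-q[2],[*m[:2],.03],loss='soft_l1',f_scale=.001)
    return r.x
def quad(hull):
    for e in np.arange(1,12,.25):
        q=cv2.approxPolyDP(hull.astype(np.float32),e,True)[:,0]
        if len(q)==4:break
    l=lambda p,q:np.cross([*p,1],[*q,1]); x=np.cross(l(q[0],q[2]),l(q[1],q[3]));return x[:2]/x[2],q
E
python3 - <<'E'
from meas import *
I={n:cv2.imread(f"pics/{n}0.png") for n in("top","side")};M={n:masks(I[n]) for n in I}
parts=dict(sprocket=("grey",(143,315),(229,410),.008),pulley=("grey",(392,305),(433,253),.020),sleeve=("grey",(305,318),(382,304),.02),
 bearing=("grey",(473,273),(458,206),.015),collar=("red",(217,330),(318,366),.016))
for k,(c,p,q,h) in parts.items():
    A=circ(a,blob(I["top"],p,M["top"][c]),h);B=circ(b,blob(I["side"],q,M["side"][c]),h)
    print(k,A.round(4),B.round(4))
for k,p,q in(("yellow",(225,230),(250,290)),("blue",(372,200),(347,208))):
    C=[]
    for n,x in(("top",p),("side",q)):
        m=M[n][k]
        if k=="blue": m=m&(I[n][...,0]>(100 if n=="top" else 110))
        m=cv2.morphologyEx(m.astype(np.uint8),cv2.MORPH_OPEN,np.ones((3,3)))
        c,Q=quad(blob(I[n],x,m));C.append(c);print(k,n,c.round(1),Q.tolist(),[a,b][n=="side"].plane([c],.02)[0].round(4))
    print(tri(a,C[0],b,C[1]))
T=dict(sprocket=((92,96),(95,80)),collar=((296,98),(294,91)),sleeve=((692,98),(692,88)),pulley=((102,296),(102,272)),bearing=((296,294),(296,290)),yellow=((472,266),(482,224)),blue=((708,262),(695,217)))
ct=dict(sprocket=((143,315),(229,410)),collar=((217,330),(318,366)),sleeve=((305,318),(382,304)),pulley=((392,305),(433,253)),bearing=((473,273),(458,206)),yellow=((225,230),(250,285)),blue=((372,200),(347,205)))
for k in T:
    f=lambda t,c:np.array(c)+(np.array(t)%198)/3-32.7
    P,e=tri(a,f(T[k][0],ct[k][0]),b,f(T[k][1],ct[k][1]));print(k,"top-of-part tri",P.round(4),round(e,4))
E
```

```text
sprocket [0.4966 0.3063 0.0429] [0.4981 0.3054 0.0434]
pulley [ 0.4712 -0.1539  0.0376] [ 0.4731 -0.1559  0.037 ]
sleeve [0.4631 0.0058 0.0176] [0.465 0.004 0.017]
bearing [ 0.5163 -0.3153  0.0248] [ 0.5174 -0.3166  0.0244]
collar [0.4572 0.1671 0.0198] [0.4597 0.1643 0.0191]
yellow top [230.3 228.1] [[247.0, 211.0], [248.0, 244.0], [207.0, 252.0], [207.0, 207.0]] [0.6416 0.1294 0.02  ]
yellow side [254.1 285.9] [[277.0, 283.0], [253.0, 309.0], [222.0, 290.0], [255.0, 268.0]] [0.6409 0.1318 0.02  ]
(array([0.64267357, 0.1300904 , 0.01703875]), np.float64(0.0007936379311417212))
blue top [372.2 198.9] [[382.0, 175.0], [398.0, 209.0], [362.0, 224.0], [347.0, 189.0]] [ 0.6731 -0.1414  0.02  ]
blue side [347.5 207.5] [[323.0, 211.0], [336.0, 191.0], [372.0, 204.0], [357.0, 221.0]] [ 0.6678 -0.1383  0.02  ]
(array([ 0.67339311, -0.14290487,  0.01462131]), np.float64(0.002839216895952334))
sprocket top-of-part tri [0.4972 0.3037 0.0201] 0.003
collar top-of-part tri [0.4572 0.1658 0.0158] 0.0017
sleeve top-of-part tri [0.4636 0.0055 0.0214] 0.0006
pulley top-of-part tri [ 0.4703 -0.1524  0.0381] 0.0004
bearing top-of-part tri [ 0.5161 -0.3124  0.0167] 0.0003
yellow top-of-part tri [0.642  0.1405 0.0854] 0.0016
blue top-of-part tri [ 0.6724 -0.1414  0.0869] 0.0025
```

Part heights agree with the text. The base quads were cut off at the bolts, so I'll redo the stands with closed masks and minAreaRect on the 20 mm plane, plus the spindle tips.

```bash
python3 - <<'E'
from meas import *
for k,p,q in(("yellow",(225,230),(250,290)),("blue",(372,200),(347,208))):
    for n,x,cam in(("top",p,a),("side",q,b)):
        img=cv2.imread(f"pics/{n}0.png");m=masks(img)[k]
        if k=="blue": m=m&(img[...,0]>(85 if n=="top" else 120))
        hull=blob(img,x,cv2.morphologyEx(m.astype(np.uint8),cv2.MORPH_CLOSE,np.ones((5,5))))
        P=cam.plane(hull,.02)[:,:2]; r=cv2.minAreaRect((P*1000).astype(np.float32)); print(k,n,np.round(r[0],1),np.round(r[1],1),round(r[2],1))
        # spindle: grey pixels within base; its tip = end farthest from camera nadir
        h=cv2.cvtColor(img,cv2.COLOR_BGR2HSV);g=(h[...,1]<90)
        l,c=cv2.connectedComponents(g.astype(np.uint8));
        n_,l,st,ce=cv2.connectedComponentsWithStats(g.astype(np.uint8))
        i=min([i for i in range(1,n_) if st[i,4]>40],key=lambda i:np.hypot(*(ce[i]-np.array(x)+[0,8])))
        ys,xs=np.nonzero(l==i);top=cam.plane(np.c_[xs,ys],.086)[:,:2];bot=cam.plane(np.c_[xs,ys],.02)[:,:2]
        d=np.array(r[0])/1000-cam.C[:2];d/=np.linalg.norm(d);e=np.array([-d[1],d[0]])
        s=top@d;u=top@e; o=top[s>np.quantile(s,.9)]
        w=bot@d
        print("   far end@86 minus 3.5mm:",(((s.max()-.0035)*d+e*(o@e).mean())*1000).round(1),"near end@20+8mm:",(((w.min()+.008)*d+e*(bot[w<np.quantile(w,.1)]@e).mean())*1000).round(1),len(xs))
E
```

```text
yellow top [642.  140.6] [88.3 87.6] 87.6
   far end@86 minus 3.5mm: [641.8 141. ] near end@20+8mm: [644.3 143. ] 113
yellow side [641.5 140.3] [83.1 87.8] 87.7
   far end@86 minus 3.5mm: [643.2 140.4] near end@20+8mm: [646.1 139.2] 259
blue top [ 672.6 -141.2] [87.2 86.8] 9.5
   far end@86 minus 3.5mm: [ 673.6 -141.6] near end@20+8mm: [ 675.4 -141.5] 118
blue side [ 673.9 -141.3] [86.6 85.1] 9.6
   far end@86 minus 3.5mm: [ 675.2 -143.7] near end@20+8mm: [ 675.7 -143.8] 234
```

```bash
cat > act.py <<'E'
from h import *
POS=dict(sprocket=(.4973,.3058),pulley=(.4720,-.1548),sleeve=(.4640,.0050),bearing=(.5168,-.3158),collar=(.4584,.1658))
ST=dict(blue=(.6736,-.1418),yellow=(.6423,.1406))
OFF=dict(sprocket=.030,pulley=.042,sleeve=.024,bearing=.0225,collar=.0225)  # TCP above underside
DIA=dict(sprocket=.044,pulley=.040,sleeve=.036,bearing=.052,collar=.044)
HI=.19
def rot(p):
    y=np.array([*p,0])/np.hypot(*p);z=np.array([0,0,-1.]);return np.c_[np.cross(y,z),y,z]
def st():
    s=robot.get_state();return f"t={s['time']:.1f} pos={np.round(s['ee_pos'],4)} op={s['opening']:.4f} gf={s['grasp_force']:.1f} F={np.round(s['force'],1)}"
def pick(n):
    p=POS[n];robot.gripper_to(DIA[n]+.03);robot.move_ptp([*p,HI],rot(p))
    robot.move_linear([*p,OFF[n]+.03],velocity=.2)
    hit=robot.move_linear([*p,OFF[n]],velocity=.06,threshold=12);print(n,"down hit",hit,st())
    robot.gripper_to(DIA[n]-.01);print(" gripped",st())
    robot.move_linear([*p,HI],velocity=.2);print(" lifted",st())
def place(n,s,z):
    p=ST[s];robot.move_ptp([*p,HI],rot(p));robot.pause(.3)
    robot.move_linear([*p,.100+OFF[n]],velocity=.15)
    print(" above",st())
    hit=robot.move_linear([*p,z+OFF[n]+.004],velocity=.06,threshold=15)
    print(" low",hit,st())
    if hit: return False
    hit=robot.move_linear([*p,z+OFF[n]-.003],velocity=.02,threshold=8);print(" seat",hit,st())
    robot.gripper_to(DIA[n]+.014);e=robot.get_state()["ee_pos"]
    robot.move_linear([e[0],e[1],HI],velocity=.15);print(" released",st());return True
E
python3 - <<'E'
from act import *
for d in(POS,ST):
    for k,p in d.items():
        for z in(.025,.19): print(k,z,np.round(robot.ik([*p,z],rot(p)),2))
pick("sprocket")
E
```

```text
sprocket 0.025 [ 0.02  0.74 -0.85  1.82  0.69  0.91 -0.6 ]
sprocket 0.19 [ 0.16  0.57 -1.05  1.71  0.53  1.18 -0.48]
pulley 0.025 [ 0.66  0.5  -0.49  2.05  0.36  0.68 -0.38]
pulley 0.19 [ 0.74  0.24 -0.55  1.92  0.15  1.02 -0.2 ]
sleeve 0.025 [ 0.53  0.51 -0.73  2.12  0.53  0.7  -0.54]
sleeve 0.19 [ 0.69  0.22 -0.86  1.99  0.2   1.01 -0.25]
bearing 0.025 [ 0.74  0.62 -0.32  1.78  0.26  0.79 -0.26]
bearing 0.19 [ 0.77  0.42 -0.35  1.67  0.16  1.09 -0.18]
collar 0.025 [ 0.34  0.63 -0.93  2.06  0.71  0.81 -0.68]
collar 0.19 [ 0.57  0.4  -1.18  1.93  0.42  1.09 -0.44]
blue 0.025 [ 0.59  0.82 -0.64  1.54  0.56  0.97 -0.43]
blue 0.19 [ 0.58  0.62 -0.64  1.43  0.38  1.21 -0.31]
yellow 0.025 [ 0.23  0.8  -0.73  1.63  0.62  0.96 -0.49]
yellow 0.19 [ 0.39  0.7  -1.02  1.51  0.61  1.28 -0.49]
sprocket down hit False t=5.5 pos=[0.4972 0.306  0.03  ] op=0.0741 gf=0.0 F=[-0.4  0.9  0.5]
 gripped t=6.3 pos=[0.4973 0.3058 0.03  ] op=0.0338 gf=0.0 F=[-0.   0.3 -0.1]
 lifted t=7.2 pos=[0.4969 0.3053 0.1889] op=0.0343 gf=0.0 F=[ 0.4  0.5 -0.5]
```

The fingers closed past the 44 mm hub with no contact, so the sprocket is not gripped. Looking at it.

```bash
python3 - <<'E'
from h import *
a=robot.grab_frame("top")[:,:,::-1].copy();b=robot.grab_frame("side")[:,:,::-1].copy()
cv2.imwrite("pics/t1.png",a);cv2.imwrite("pics/s1.png",b)
cv2.imwrite("pics/c1.png",np.hstack([cv2.resize(a[180:430,30:230],None,fx=2,fy=2),cv2.resize(b[230:480,110:310],None,fx=2,fy=2)]))
E
```

```text
(no output)
```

View pics/c1.png

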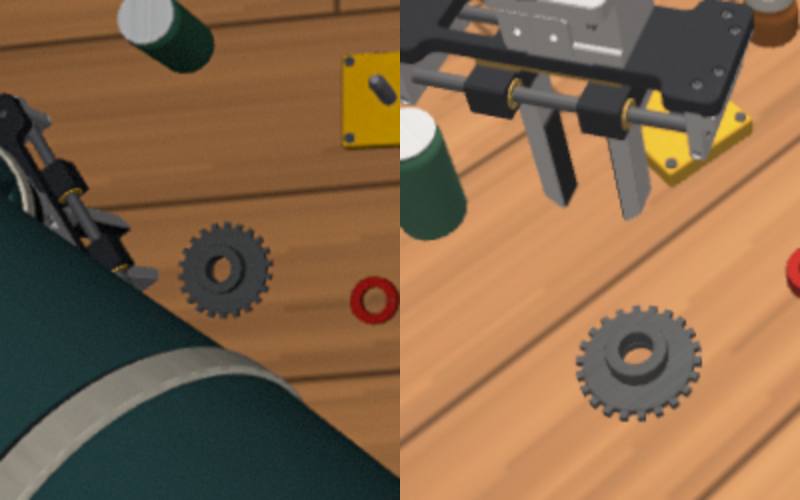

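The crop shows the sprocket still on the bench at top (142,315) and side (229,410). The gripper's tips are at about side (210,335). I'll compare that with the projected tip pose.

```bash
python3 - <<'E'
from act import *
for n in("top","side"):
    c=Cam(n);print(n,c.proj([[.4969,.3053,z] for z in(.17,.19,.27)]).round(0).tolist())
print(st());print(robot.get_state()["tool_rot"].round(3))
b=cv2.imread("pics/s1.png");cv2.imwrite("pics/c2.png",cv2.resize(b[220:420,100:300],(800,600)[1:]*2 if 0 else (600,600)))
E
```

```text
top [[104.0, 308.0], [98.0, 307.0], [71.0, 303.0]]
side [[213.0, 342.0], [211.0, 332.0], [200.0, 286.0]]
t=7.3 pos=[0.4969 0.3055 0.1888] op=0.0339 gf=0.0 F=[ 0.2 -0.   0.5]
[[-0.524  0.852 -0.002]
 [ 0.852  0.524 -0.001]
 [ 0.    -0.002 -1.   ]]
```

View pics/c2.png

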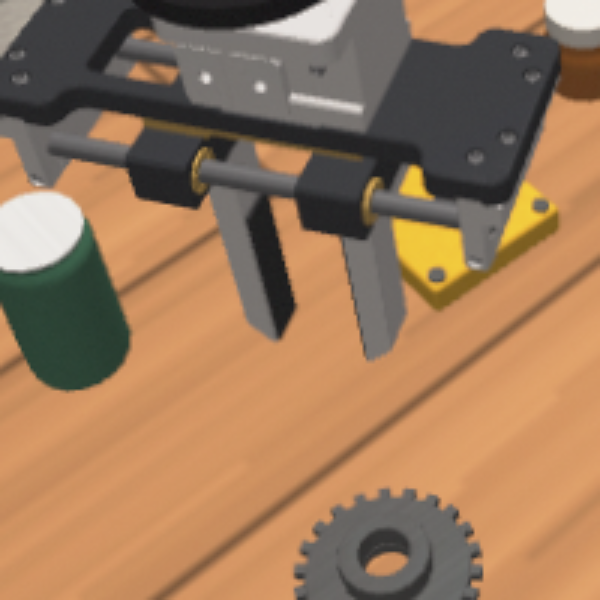

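The tips appear about 10 mm higher than the 19 mm figure predicts. I'll lower the open fingers by touch onto the sprocket disc (8 mm) to measure the real tip offset.

```bash
python3 - <<'E'
from act import *
p=POS["sprocket"];robot.gripper_to(.066)
robot.move_linear([*p,.032],velocity=.2)
print(robot.move_linear([*p,.008],velocity=.02,threshold=5),st())
E
```

```text
False t=10.3 pos=[0.4974 0.3058 0.0081] op=0.0661 gf=0.0 F=[0.6 0.9 1.3]
```

```bash
python3 - <<'E'
from act import *
b=robot.grab_frame("side")[:,:,::-1];t=robot.grab_frame("top")[:,:,::-1]
cv2.imwrite("pics/s2.png",b)
cv2.imwrite("pics/c3.png",np.hstack([cv2.resize(b[300:480,150:310],None,fx=3,fy=3),cv2.resize(t[250:385,80:180],None,fx=3,fy=4)]))
print(Cam("side").proj([[*POS["sprocket"],z] for z in(0,.008,.05)]).round(1).tolist())
E
```

```text
[[229.5, 412.1], [228.8, 409.4], [225.1, 394.3]]
```

View pics/c3.png

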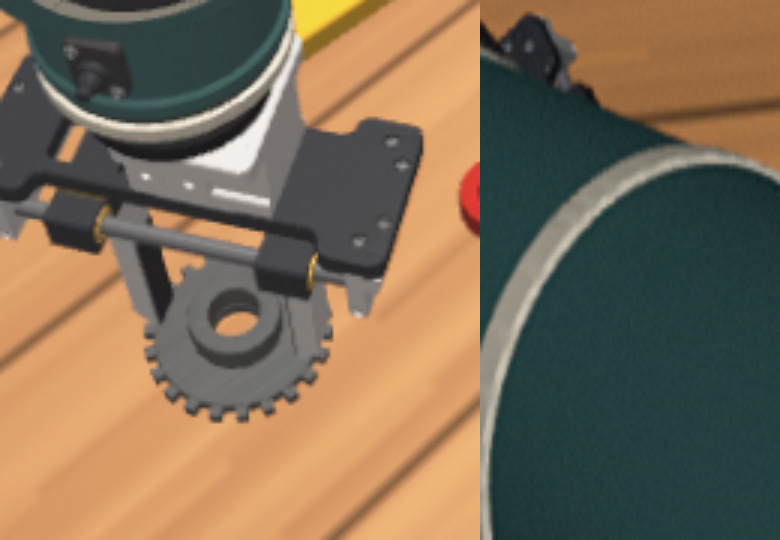

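The side crop shows the fingers straddling the hub (hub at about (229,408)) with their tips close to disc level. They are laterally aligned, so the reported height is off relative to the tips. I'll keep feeling downward.

```bash
python3 - <<'E'
from act import *
p=POS["sprocket"]
print(robot.move_linear([*p,-.013],velocity=.015,threshold=5),st())
E
```

```text
True t=10.9 pos=[0.4974 0.3058 0.0044] op=0.0661 gf=4.0 F=[-1.  -1.   8.8]
```

Contact is at reading 0.0044 with the tips on the disc at 8 mm, so tip height = reading + 3.6 mm. I'll apply that offset and grip.

```bash
sed -i 's/^OFF=.*/OFF=dict(sprocket=.0065,pulley=.0190,sleeve=.0005,bearing=.0000,collar=.0000)  # reported z above underside (tip = reported z + 3.6 mm)/' act.py
python3 - <<'E'
from act import *
p=POS["sprocket"];robot.move_linear([*p,OFF["sprocket"]],velocity=.05)
robot.gripper_to(.034);print(st())
robot.move_linear([*p,.05],velocity=.1);print(st())
cv2.imwrite("pics/c4.png",cv2.resize(robot.grab_frame("side")[280:480,120:320,::-1],(600,600)))
E
```

```text
t=11.7 pos=[0.4972 0.3057 0.0064] op=0.0425 gf=30.0 F=[ 0.3 -0.5 -2.3]
t=12.2 pos=[0.4975 0.3055 0.0502] op=0.0424 gf=30.0 F=[ 0.4 -0.2 -3.1]
```

View pics/c4.png

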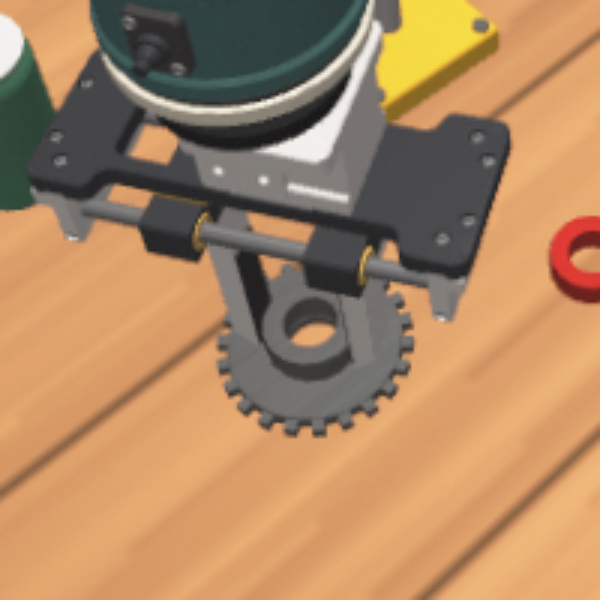

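The sprocket is held: opening 42.4 mm, about 3 N. In the crop its tooth rim spans (222..411, 265..434). I'll check where the part sits relative to the reported TCP, using the visible teeth.

```bash
python3 - <<'E'
from meas import *
c=np.array([(225,372),(243,398),(265,418),(291,430),(319,434),(346,429),(370,416),(390,397),(405,370),(411,342),(408,313),(398,290)],float)
px=c/3+[120,280]-.33
for z in(.0437,.0477,.0517):
    P=b.plane(px,z)[:,:2]
    r=least_squares(lambda q:np.hypot(*(P-q[:2]).T)-q[2],[.5,.3,.044]);print(z,r.x.round(4))
print(robot.get_state()["tool_rot"].round(3))
E
```

```text
0.0437 [0.4989 0.3034 0.043 ]
0.0477 [0.4968 0.3045 0.0427]
0.0517 [0.4946 0.3057 0.0424]
[[-0.524  0.852 -0.001]
 [ 0.852  0.524 -0.001]
 [-0.    -0.001 -1.   ]]
```

The part stayed within about 2 mm of the TCP. To cancel any tool offset I'll keep the same yaw for pick and place. Next: hover over blue and check.

```bash
sed -i 's/^def place(n,s,z):/def hover(n,s):\n    p=ST[s];robot.move_ptp([*p,HI],rot(POS[n]));robot.pause(.3)\n    robot.move_linear([*p,.100+OFF[n]],velocity=.15)\ndef place(n,s,z):/; s/^    p=ST\[s\];robot.move_ptp(\[\*p,HI\],rot(p));robot.pause(.3)/    hover(n,s);p=ST[s]/' act.py
sed -i '/^def place/,$ {/velocity=.15)$/ {/\.100/d}}' act.py; sed -n 20,45p act.py
python3 - <<'E'
from act import *
p=POS["sprocket"];robot.move_linear([*p,HI],velocity=.2);hover("sprocket","blue");print(st())
b=robot.grab_frame("side")[:,:,::-1];t=robot.grab_frame("top")[:,:,::-1]
cv2.imwrite("pics/c5.png",np.hstack([cv2.resize(b[110:260,270:400],(520,600)),cv2.resize(t[130:260,330:400],(280,600))]))
E
```

```text
def place(n,s,z):
    hover(n,s);p=ST[s]
    print(" above",st())
    hit=robot.move_linear([*p,z+OFF[n]+.004],velocity=.06,threshold=15)
    print(" low",hit,st())
    if hit: return False
    hit=robot.move_linear([*p,z+OFF[n]-.003],velocity=.02,threshold=8);print(" seat",hit,st())
    robot.gripper_to(DIA[n]+.014);e=robot.get_state()["ee_pos"]
    robot.move_linear([e[0],e[1],HI],velocity=.15);print(" released",st());return True
t=15.9 pos=[ 0.6741 -0.1416  0.1073] op=0.0423 gf=30.0 F=[ 0.1  0.8 -2.6]
```

View pics/c5.png

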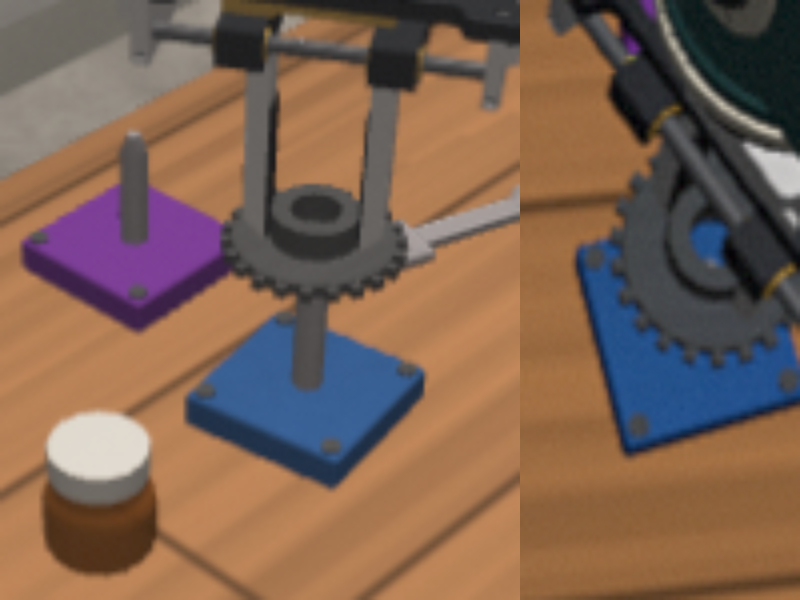

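The side crop shows the hub at (315,215) centred over the spindle at (310,340). The top crop shows the spindle inside the bore. Lowering.

```bash
python3 - <<'E'
from act import *
place("sprocket","blue",.020)
E
```

```text
above t=17.4 pos=[ 0.6741 -0.1416  0.1073] op=0.0425 gf=30.0 F=[-0.3  0.6 -2.2]
 low False t=18.9 pos=[ 0.6738 -0.1418  0.0309] op=0.0429 gf=30.0 F=[ 1.3  0.2 -3.3]
 seat True t=19.2 pos=[ 0.6739 -0.1419  0.0261] op=0.0427 gf=30.0 F=[-0.8 -0.3  4.4]
 released t=20.9 pos=[ 0.6729 -0.1419  0.189 ] op=0.0579 gf=0.0 F=[0.2 0.6 0.1]
```

It seated at the expected height. Next, the sleeve.

```bash
python3 - <<'E'
from act import *
pick("sleeve")
if robot.get_state()["grasp_force"]>10: place("sleeve","blue",.044)
E
```

```text
sleeve down hit False t=23.9 pos=[0.464  0.0052 0.0005] op=0.0658 gf=0.0 F=[0.1 0.2 0.2]
 gripped t=24.5 pos=[0.464  0.0049 0.0006] op=0.0350 gf=30.0 F=[-0.1 -1.2  2.6]
 lifted t=25.6 pos=[0.4634 0.0049 0.1891] op=0.0347 gf=30.0 F=[-0.7 -0.8  0.5]
 above t=27.6 pos=[ 0.6741 -0.1416  0.1014] op=0.0350 gf=30.0 F=[-0.3 -0.6 -0.2]
 low False t=28.6 pos=[ 0.6738 -0.1417  0.0489] op=0.0349 gf=30.0 F=[ 0.   0.4 -1. ]
 seat True t=28.9 pos=[ 0.674  -0.1418  0.0444] op=0.0352 gf=30.0 F=[-0.6  0.1  4.9]
 released t=30.5 pos=[ 0.6731 -0.1419  0.189 ] op=0.0500 gf=0.0 F=[ 0.7 -0.1  0.2]
```

```bash
python3 - <<'E'
from act import *
for n,s,z in(("collar","blue",.064),("pulley","yellow",.020)):
    pick(n)
    if robot.get_state()["grasp_force"]<10 or not place(n,s,z): break
b=robot.grab_frame("side")[:,:,::-1];t=robot.grab_frame("top")[:,:,::-1]
cv2.imwrite("pics/s6.png",b);cv2.imwrite("pics/c6.png",cv2.resize(b[110:380,180:520],None,fx=2.2,fy=2.2))
E
```

```text
collar down hit False t=34.1 pos=[ 0.4583  0.166  -0.    ] op=0.0738 gf=0.0 F=[ 0.  -0.1  0.3]
 gripped t=34.7 pos=[4.585e-01 1.658e-01 1.000e-04] op=0.0428 gf=30.0 F=[-0.1 -0.2  2.4]
 lifted t=35.8 pos=[0.4579 0.1655 0.189 ] op=0.0431 gf=30.0 F=[-0.  -0.1 -1. ]
 above t=38.2 pos=[ 0.6741 -0.1416  0.1009] op=0.0424 gf=30.0 F=[ 0.6 -0.3 -0.4]
 low False t=38.9 pos=[ 0.6737 -0.1417  0.0681] op=0.0433 gf=30.0 F=[-0.3  0.8 -0.9]
 seat True t=39.2 pos=[ 0.6741 -0.1418  0.0639] op=0.0429 gf=30.0 F=[-0.9 -0.5  5.3]
 released t=40.7 pos=[ 0.6731 -0.1419  0.189 ] op=0.0581 gf=0.0 F=[-0.6 -0.2 -0.6]
pulley down hit False t=43.5 pos=[ 0.472  -0.1546  0.019 ] op=0.0702 gf=0.0 F=[-0.4 -0.2  0.4]
 gripped t=44.0 pos=[ 0.472  -0.1549  0.0191] op=0.0393 gf=30.0 F=[-1.3 -0.8  1.8]
 lifted t=45.1 pos=[ 0.4714 -0.1547  0.189 ] op=0.0392 gf=30.0 F=[-0.5 -0.1 -4.3]
 above t=47.3 pos=[0.6426 0.1409 0.1197] op=0.0397 gf=30.0 F=[ 0.2 -0.5 -3.1]
 low False t=48.7 pos=[0.6425 0.1407 0.0434] op=0.0397 gf=30.0 F=[ 0.8 -0.4 -3. ]
 seat True t=49.0 pos=[0.6427 0.1406 0.0386] op=0.0394 gf=30.0 F=[ 0.9 -0.9  4.4]
 released t=50.6 pos=[0.6416 0.1402 0.189 ] op=0.0540 gf=0.0 F=[ 0.8 -0.2  1.2]
```

View pics/c6.png

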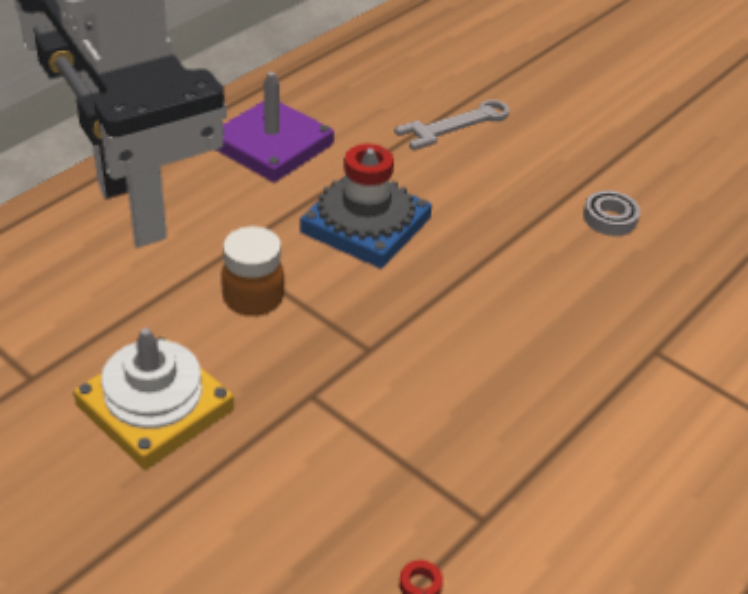

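The crop shows sprocket, sleeve and collar stacked on blue (370,190) and the pulley flat on yellow (152,380). The bearing is still at (612,212). Placing it now.

```bash
python3 - <<'E'
from act import *
pick("bearing")
if robot.get_state()["grasp_force"]>10: print(place("bearing","yellow",.056))
p=(.40,-.25);robot.move_ptp([*p,.25],rot(p))
b=robot.grab_frame("side")[:,:,::-1];t=robot.grab_frame("top")[:,:,::-1];print(st())
cv2.imwrite("pics/s7.png",b);cv2.imwrite("pics/t7.png",t)
c=lambda i,x,y:cv2.resize(i[y-35:y+35,x-45:x+45],(400,300),interpolation=cv2.INTER_CUBIC)
cv2.imwrite("pics/c7.png",np.vstack([np.hstack([c(t,225,225),c(t,372,195)]),np.hstack([c(b,248,275),c(b,347,195)])]))
E
```

```text
bearing down hit False t=54.7 pos=[ 0.5169 -0.3157 -0.    ] op=0.0817 gf=0.0 F=[ 0.7  0.6 -0.2]
 gripped t=55.3 pos=[ 5.168e-01 -3.159e-01  1.000e-04] op=0.0516 gf=30.0 F=[0.3 0.2 2.7]
 lifted t=56.4 pos=[ 0.5162 -0.3156  0.1889] op=0.0513 gf=30.0 F=[ 0.2  0.1 -1.6]
 above t=59.1 pos=[0.6427 0.141  0.1008] op=0.0513 gf=30.0 F=[ 0.3  0.5 -2. ]
 low False t=60.0 pos=[0.6424 0.1408 0.0602] op=0.0516 gf=30.0 F=[-0.7  0.4 -1.9]
 seat True t=60.3 pos=[0.6427 0.1407 0.0557] op=0.0514 gf=30.0 F=[ 0.8 -0.2  3.5]
 released t=61.8 pos=[0.6418 0.1403 0.1891] op=0.0658 gf=0.0 F=[-0.8 -0.3  0.3]
True
t=63.6 pos=[ 0.4005 -0.2494  0.25  ] op=0.0657 gf=0.0 F=[-0.2 -0.   0.4]
```

View pics/c7.png

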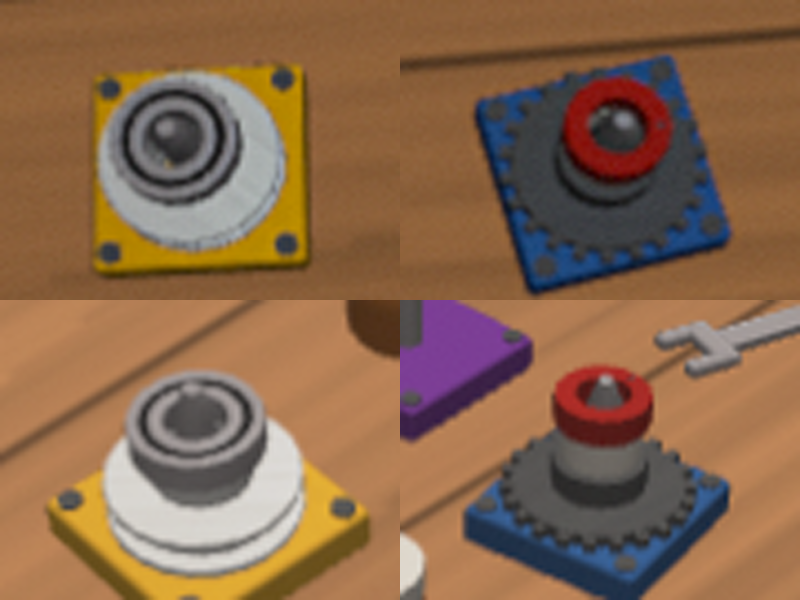

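Both stacks are seated, level and centred on their spindles, and the bystanders are untouched. Handing in.

```bash
python3 -c "
from rig import robot
print(robot.sign_off())"
```

```text
the job is handed in; nothing more can be done
None
```

The job is handed in: sprocket, sleeve and collar are on the blue stand, and pulley and bearing are on the yellow stand. All five seated at the expected heights and were released, and the run took about 64 s; no verdict came back at hand-in.

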